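# Set up the label printer's feed and hold its lever at the fourth click

## Task

The label printer on the counter has a new roll: ready its feed by pressing the three keys on top of it fully down and letting them up again, one at a time: first the round key, then the long bar key, then the small square key. Then draw the feed lever on its right-hand side towards the printer's front (where the keys are) by exactly four clicks, counting them by feel and never going beyond the fourth. The lever springs back when let go, so finish while still holding it, steady, at the fourth click; leave the other things on the counter where they are.

Things in the scene. Friction and masses are not known exactly. Their poses are not given: they have to be found in the camera images.
- printer: white label printer, 154 (x) x 134 (y) x 56 mm, screwed to the counter (does not move), with a raised round roll cover 102 mm high on its rear half; origin at the centre of its underside, x to its rear (its front, with keys and label slot, is at -x and faces the robot more or less), y to its left, z up
- feed_lever: steel rod with a black knob on top; origin on its pivot (axis along the printer's y) at (-20, -80, 38) mm in the printer's frame. Rests 0.36 rad to the rear. Even clicks, 10-25 mm at the knob each, two more beyond the fourth. Spring return, 4-5 N at the knob; in each click resistance rises to 7-8 N, falls to 1-2 N (click goes over); at its seat it is midway again. Does not latch; pads gripping hard add friction
- lever_knob (a point): centre of the lever's knob, 95 mm from the pivot: a black cylinder 26 mm in diameter and 22 mm long along the printer's y, with flat ends; it can be pinched across its ends and turns between the fingers. At rest it stands 127 mm above the counter, at (+13, -80, 127) mm in the printer's frame; upright it would stand 133 mm high
- key_round_top (a point): centre of the top of the round key, 26 mm in diameter, 71 mm above the counter when up. It is one of three black keys in a row across the flat front part of the printer's top, 38 mm apart; which of the three places it has changes.
- key_bar_top (a point): centre of the top of the long bar key, 34 mm (printer's x) x 12 mm, 71 mm above the counter when up. It is one of three black keys in a row across the flat front part of the printer's top, 38 mm apart; which of the three places it has changes.
- key_square_top (a point): centre of the top of the small square key, 15 x 15 mm, 71 mm above the counter when up. It is one of three black keys in a row across the flat front part of the printer's top, 38 mm apart; which of the three places it has changes.
- key_round (a joint): travel of the round key, m: 0 up, 0.006 fully down (spring: about 1.6 N to start, 4 N fully down); it counts as pressed from 0.004 and comes up again when let go
- key_bar (a joint): travel of the bar key, m: 0 up, 0.006 fully down (spring: about 1.6 N to start, 4 N fully down); it counts as pressed from 0.004 and comes up again when let go
- key_square (a joint): travel of the square key, m: 0 up, 0.006 fully down (spring: about 1.6 N to start, 4 N fully down); it counts as pressed from 0.004 and comes up again when let go
- tape_1: bystander: roll of black tape lying flat, 62 mm across, 19 mm high, to the left of the printer; origin at the centre of its underside
- stapler: bystander: red and black stapler, 136 x 32 x 41 mm, behind the printer; origin at the centre of its underside
- lighter_1: bystander: red lighter lying flat, 79 x 24 x 12 mm, on the counter to the right of the printer's lever; origin at the centre of its underside
- rubber_stamp: bystander: rubber stamp standing upright, 25 x 44 x 73 mm, at the right front; origin at the centre of its underside
- glue_stick: bystander: glue stick standing upright, 26 mm across, 91 mm high, at the left front; origin at the centre of its underside

How it is judged (in metres and radians):
On the way, in this order (a step that is already met when the one before it is completed fails the run):
1. the round key is pressed down alone, the lever still at rest (value of joint key_round above 0.004 m and value of joint each of key_bar, key_square below 0.002 m and x of lever_knob in the frame of printer above 0.007 m), for 0.05 s.
2. then the bar key alone (value of joint key_bar above 0.004 m and value of joint each of key_round, key_square below 0.002 m and x of lever_knob in the frame of printer above 0.007 m), for 0.05 s.
3. then the square key alone (value of joint key_square above 0.004 m and value of joint each of key_round, key_bar below 0.002 m and x of lever_knob in the frame of printer above 0.007 m), for 0.05 s.
4. then the lever is held at its fourth click by the fingers (x of lever_knob in the frame of printer between -0.0613 and -0.0437 m and contact force between the fingers and feed_lever above 0.5 N), for 0.3 s.
At the end, for the whole second after the job is handed in: The lever stands at its fourth click (within half a click either way: the knob's x in the printer's frame between -61.3 and -43.7 mm), steady (under 0.15 rad/s), with the fingers in contact with it (more than 0.5 N); the three keys are up (all of step 4 and angular speed of feed_lever below 0.15 rad/s and value of joint each of key_round, key_bar, key_square below 0.002 m); the arm keeps its last pose, push and grip.
It fails at once if the lever goes beyond the fourth click (more than 0.7 of a click past its seat) (x of lever_knob in the frame of printer below -0.0644 m).
It fails at once if two keys are pressed at the same time (value of joint each of key_round, key_bar above 0.003 m or value of joint each of key_round, key_square above 0.003 m or value of joint each of key_bar, key_square above 0.003 m).
It fails at once if a bystander is moved by more than 20 mm (distance of any of tape_1, stapler, lighter_1, rubber_stamp, glue_stick from where it was at the start of the episode above 0.02 m).
It also fails if it takes over 72 s, if anything falls off the work surface, if the arm or the gripper's body presses on something with over 40 N, if the wrist force passes 120 N, or if a joint passes its speed limit or range.

## Robot

A 6-joint arm with a two-finger parallel gripper is mounted at the origin on a cart in front of the work surface, level with it; the furniture and walls round the work are solid. World frame = base frame: x ahead of the robot, y to its left, z up, the work surface at z = 0. Lengths are in m, angles in degrees, forces in N, time in s.
With the tool pointing down it reaches from about 0.375 to 0.825 m from the base axis. Payload 5.5 kg.
Tool frame: the origin (TCP) lies at the very end of the fingers, on their centre line; the grasp point (between the pads) lies 19 mm behind it; z points along the fingers, y is the line along which they close (so a half turn about z gives the same grasp; the last joint's range is limited). The gripper opens to 85 mm and grips with 20 to 120 N. Pads are 22 mm wide; open, the fingers measure 114 mm over their backs; the gripper's body (76 mm by 85 mm) begins 54 mm behind the grasp point. The pads swing forward as they close: fully open they stand 13 mm farther back than shut.
Start: joints at [-73.281, 17.962, -2.699, 69.339, 0, 90], TCP at [0.173, -0.575, 0.231] pointing down, gripper open.
Joint ranges: [-152.73, 152.73], [-39.44, 99.34], [-58.76, 71.6], [-118.89, 123.64], [-81.53, 83.1], [-180, 180]. Speed limits (degrees/s): [136.94, 136.94, 172.46, 180, 180, 180].

## Interface

Orientations are given as a 3x3 rotation matrix whose columns are the frame's x, y, z axes.
In Python, from bench import arm gives the robot as it stands. Calls block until the motion is done:
- arm.move_pose(position, orientation): joint-space move of the TCP to a pose.
- arm.servo_line(position, rot=None, max_speed=0.15): straight line of the TCP; rot=None keeps the orientation; max_speed is the mean speed in m/s.
- arm.goto_joints(angles): joint-space move.
- arm.command_gripper(opening, force=None): opening from 0.0 (shut) to 1.0 (fully open); force is the grip in N (None keeps the last); returns when the fingers have stopped.
- arm.sleep(seconds).
- arm.solve_ik(position, orientation): joint angles nearest the present ones, or None.
- arm.sense(): the state.
- arm.snapshot(name): name is "scene" or "top" or "wrist"; returns a dict with "pixels" (420x560x3 uint8, blue, green, red), "fovy" (degrees; the focal length in pixels is half the picture's height over the tangent of half this angle, whatever the lens; pixels are square), "cx", "cy" (the principal point, pixels), "k1" (the pictures are not rectified: a ray, as slopes to the right and down, at radius r is drawn at 1 + k1 r^2 times it, then the intrinsics apply), "extrinsics" (4x4, takes a point from world to camera coordinates). Camera axes: x right, y down, z forward; pixel columns grow to the right and rows downward; lengths in m; the calibration is good to about 2 mm. A picture is of the moment at which its call begins. There is no depth.
A pose or a line that the arm cannot do raises arm.IKError and nothing moves.
- arm.hand_in(): hands the job in; it is judged then, once.
The state is a dict: "time_s": time; "joint_positions": joint angles; "dq": joint speeds; "joint_efforts": joint torques, N m; "eef_pos": TCP position; "tool_rot": TCP orientation; "wrist_force": force on the tool from outside, world axes, zero at the start; "torque": the same for the moment, N m; "grip_width": opening from 0.0 (shut) to 1.0 (fully open); "grip_force": force on a finger pad.
Only numpy, scipy, OpenCV 4.12 (cv2) and the standard library are available. Lean on these libraries where they do the work, as an engineer would, in place of code of your own. Each camera call takes 0.05 s, during which the arm holds its last target. There are 200 camera calls.

## Working session

There is one attempt and no reset: what is moved stays moved. The work goes in short steps, each a Python script; the robot and the scene stay as the last script left them, time stands still between calls to the robot, and variables do not carry over. Pictures are saved under pics/ and viewed, at most 10 in all, crops included, and the job is handed in when it is done.

```bash
mkdir -p pics; ls
cat > h.py <<'E'
import numpy as np, cv2
from bench import arm
def snap(n,f):
    s=arm.snapshot(n); cv2.imwrite('pics/'+f+'.png',s['pixels'])
    np.savez('pics/'+f+'.npz',**{k:np.array(v) for k,v in s.items()}); return s
def K(s):
    h=420; f=h/2/np.tan(np.radians(float(s['fovy']))/2)
    return f,float(s['cx']),float(s['cy']),float(s['k1'])
def ray(s,u,v):
    f,cx,cy,k=K(s); d=np.array([(u-cx)/f,(v-cy)/f]); x=d.copy()
    for _ in range(30): x=d/(1+k*(x@x))
    E=np.array(s['extrinsics']); R=E[:3,:3]; c=-R.T@E[:3,3]
    return c,R.T@np.array([x[0],x[1],1])
def onplane(s,u,v,z):
    c,d=ray(s,u,v); return c+d*(z-c[2])/d[2]
def proj(s,p):
    f,cx,cy,k=K(s); E=np.array(s['extrinsics']); q=E[:3,:3]@np.array(p)+E[:3,3]
    x=q[:2]/q[2]; x=x*(1+k*(x@x)); return x*f+[cx,cy]
E
python3 - <<'E'
from h import *
a=snap('top','top0');b=snap('scene','sc0')
cv2.imwrite('pics/both.png',cv2.resize(np.vstack([a['pixels'],b['pixels']]),(400,600)))
for s in(a,b):print(s['fovy'],s['k1'],np.round(s['extrinsics'],3).tolist())
print(arm.sense())
E
```

```text
pics
55.03231082720774 0.0023582476703096072 [[0.022, -1.0, 0.01, -0.274], [-0.995, -0.023, -0.096, 0.54], [0.096, -0.008, -0.995, 0.971], [0.0, 0.0, 0.0, 1.0]]
49.13402189759029 -0.07511804809372943 [[0.915, -0.403, 0.018, -0.596], [-0.263, -0.631, -0.73, 0.057], [0.305, 0.663, -0.684, 1.316], [0.0, 0.0, 0.0, 1.0]]
{'time_s': 0.1, 'joint_positions': array([-7.32821305e+01,  1.80025569e+01, -2.74757401e+00,  6.93409165e+01,
       -6.08803544e-04,  8.99979111e+01]), 'dq': array([ 0.08427429, -0.16878325,  0.16928625,  0.03263333,  0.01497115,
        0.01680591]), 'joint_efforts': array([-3.16835039e-04, -5.40766597e+01,  3.40541017e+01,  1.12039075e-02,
       -2.17542942e-05,  5.49492228e-06]), 'eef_pos': array([ 0.17244187, -0.57414029,  0.23050258]), 'tool_rot': array([[ 9.57722333e-01,  2.87693785e-01, -4.67288992e-04],
       [ 2.87694165e-01, -9.57721129e-01,  1.51885402e-03],
       [-1.05676794e-05, -1.58907673e-03, -9.99998737e-01]]), 'wrist_force': array([-0.29912639,  0.49165188, -0.40848066]), 'torque': array([-0.01235088,  0.03176261, -0.00554295]), 'grip_force': 0.0, 'grip_width': 0.9999448789093178}
```

View pics/top0.png

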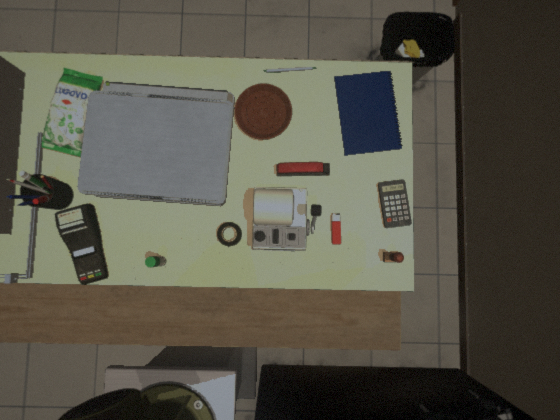

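View pics/sc0.png

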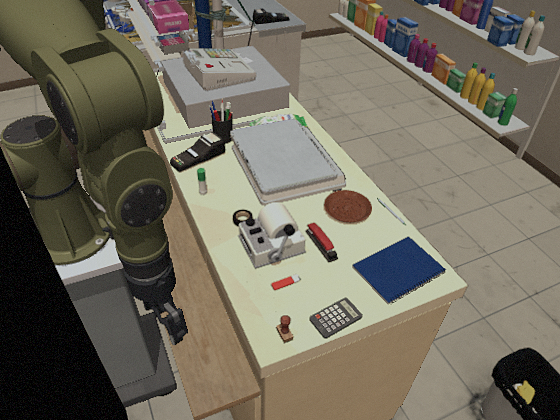

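Top view: printer around (279,219), keys at about (261,236), (276,238) and (292,237), knob at (316,210). The scene view shows the same printer at (270,238). Next I'll zoom in and segment.

Run:
```python
from h import *
s=np.load('pics/top0.npz');p=s['pixels']
t=np.load('pics/sc0.npz')['pixels']
c=cv2.resize(p[175:265,215:355],None,fx=5,fy=5,interpolation=cv2.INTER_CUBIC)
cv2.imwrite('pics/crop1.png',np.clip(c*1.5,0,255).astype(np.uint8))
g=p.max(2); m=(g<60).astype(np.uint8); m[:183]=0;m[262:]=0;m[:,:245]=0;m[:,330:]=0
n,l,st,ce=cv2.connectedComponentsWithStats(m)
for i in range(1,n):
    if st[i,4]>8: print(st[i],ce[i].round(1),onplane(s,*ce[i],.071).round(4),onplane(s,*ce[i],.127).round(4))
```

```text
[311 205  10  11 100] [315.7 210. ] [ 0.5421 -0.3446  0.071 ] [ 0.5366 -0.3392  0.127 ]
[273 229   5  14  66] [275.1 235.8] [ 0.4787 -0.2499  0.071 ] [ 0.477  -0.2501  0.127 ]
[255 231  10  10  82] [259.4 235.6] [ 0.4785 -0.2128  0.071 ] [ 0.4768 -0.2152  0.127 ]
[289 234   6   6  33] [291.3 236.3] [ 0.4785 -0.288   0.071 ] [ 0.4768 -0.286   0.127 ]
```

View pics/crop1.png

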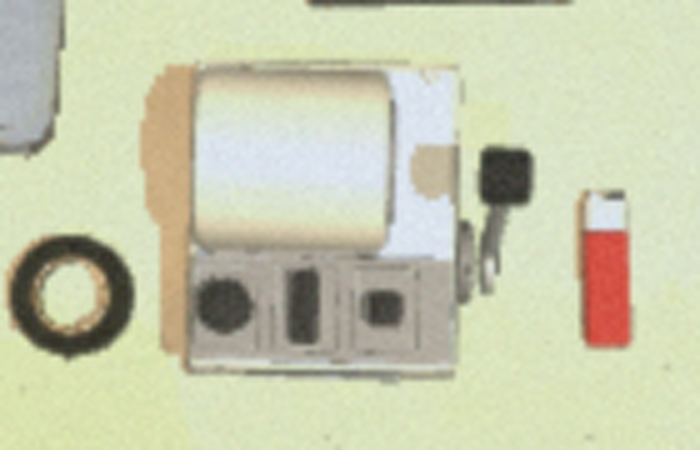

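Layout: round key on the left (world 0.479,-0.213), bar in the middle (-0.250), square on the right (-0.288). The knob is at (0.537,-0.339) and yaw is about 0. I'll go above the keys and check with the wrist camera.

Run:
```python
from h import *
R=np.array([[0,1,0],[1,0,0],[0,0,-1.]])  # tool x=+y, tool y=+x
for RR in (R,R@np.diag([-1,-1,1])): print(arm.solve_ik([.478,-.25,.2],RR))
arm.command_gripper(0,30)
p=arm.sense()['eef_pos']; arm.servo_line([p[0],p[1],.28],max_speed=.2)
RR=R if arm.solve_ik([.478,-.25,.2],R) is not None else R@np.diag([-1,-1,1])
arm.move_pose([.44,-.25,.22],RR)
s=snap('wrist','w1'); q=arm.sense()
print(q['time_s'],q['eef_pos'],q['wrist_force'],q['joint_positions'])
for y in(-.2128,-.2499,-.288): print(proj(s,[.4786,y,.071]))
print(proj(s,[.5366,-.3392,.127]))
```

```text
[-27.6101319   12.31870958 -14.24398606  63.43730435   0.
  62.3898681 ]
[ -27.6101319    12.31870958  -14.24398606   63.43730435    0.
 -117.6101319 ]
2.875 [ 0.43983482 -0.25098918  0.2201318 ] [-0.10037673  0.2933278   0.51398412] [-2.96995001e+01  8.18508384e+00 -1.65876528e+01  6.52060692e+01
 -1.75847921e-02  6.04041222e+01]
[328.8311888  143.60286374]
[327.22625435 190.21134005]
[325.62207969 234.89086955]
[411.29081834 326.7247494 ]
```

View pics/w1.png

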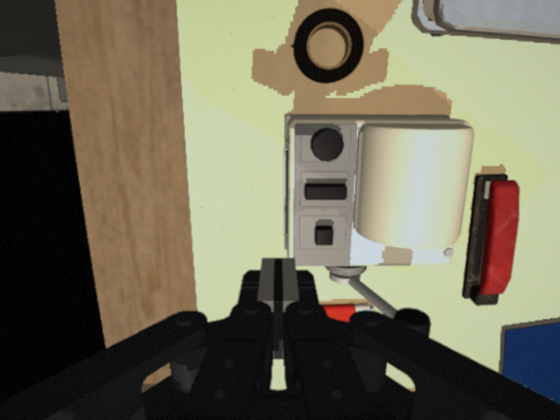

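The wrist view shows the round key at (326,144), bar at (325,191), square at (323,235) and knob at (411,325). All are within about 3 px of the predictions, so I'll press the keys.

Run:
```python
from h import *
for y in(-.2128,-.2503,-.2875):
    x=.474
    arm.servo_line([x,y,.095],max_speed=.12)
    arm.sleep(.2); f0=arm.sense()['wrist_force'][2]
    arm.servo_line([x,y,.0725],max_speed=.06)
    log=[]
    for z in np.arange(.071,.0625,-.001):
        arm.servo_line([x,y,z],max_speed=.02)
        q=arm.sense(); f=q['wrist_force'][2]-f0
        log.append((round(q['eef_pos'][2]*1e3,1),round(f,1)))
        if f>5.5: break
    arm.sleep(.2); q=arm.sense(); log.append((round(q['eef_pos'][2]*1e3,1),round(q['wrist_force'][2]-f0,1)))
    arm.servo_line([x,y,.095],max_speed=.08)
    print(log,q['time_s'])
```

```text
[(np.float64(71.2), np.float64(0.3)), (np.float64(70.2), np.float64(2.2)), (np.float64(69.1), np.float64(2.0)), (np.float64(68.1), np.float64(1.7)), (np.float64(67.0), np.float64(3.7)), (np.float64(66.0), np.float64(3.9)), (np.float64(65.1), np.float64(3.6)), (np.float64(64.9), np.float64(13.4)), (np.float64(64.9), np.float64(12.5))] 7.075
[(np.float64(71.2), np.float64(0.7)), (np.float64(70.2), np.float64(2.1)), (np.float64(69.1), np.float64(1.9)), (np.float64(68.1), np.float64(3.8)), (np.float64(67.0), np.float64(4.4)), (np.float64(66.1), np.float64(4.2)), (np.float64(65.1), np.float64(4.0)), (np.float64(64.9), np.float64(11.8)), (np.float64(64.9), np.float64(11.8))] 11.0083
[(np.float64(71.2), np.float64(0.1)), (np.float64(70.2), np.float64(2.4)), (np.float64(69.1), np.float64(2.5)), (np.float64(68.1), np.float64(1.7)), (np.float64(67.1), np.float64(3.0)), (np.float64(66.1), np.float64(4.5)), (np.float64(65.1), np.float64(3.5)), (np.float64(64.9), np.float64(12.2)), (np.float64(64.9), np.float64(12.3))] 14.9333
```

All three keys bottomed out at 64.9 mm, one after another. Now I'll pinch the knob.

Run:
```python
from h import *
p=arm.sense()['eef_pos']; arm.servo_line([p[0],p[1],.24],max_speed=.25)
R=np.diag([1.,-1,-1]); k=[.5366,-.3392]
arm.command_gripper(.6,20)
arm.move_pose([k[0],k[1],.20],R)
s=snap('wrist','w2'); print(proj(s,[*k,.127]))
arm.sleep(.2); print(arm.sense()['wrist_force'],arm.sense()['eef_pos'])
arm.servo_line([k[0],k[1],.103],max_speed=.08)
arm.sleep(.2); print(arm.sense()['wrist_force'])
arm.command_gripper(0,20); arm.sleep(.2)
q=arm.sense(); print(q['time_s'],q['wrist_force'],q['eef_pos'],q['grip_width'],q['grip_force'])
snap('wrist','w3'); t=snap('top','top1')
c=lambda f:cv2.imread(f'pics/{f}.png')
z=cv2.resize(c('top1')[165:265,250:385],(560,415))
cv2.imwrite('pics/v.png',cv2.resize(np.vstack([np.hstack([c('w2'),c('w3')]),np.hstack([cv2.resize(c('top1')[165:270,250:390],(560,420)),cv2.resize(c('w3')[200:,140:420],(560,420))])]),(800,600)))
```

```text
[276.80225665 220.90711527]
[-0.55878621  0.14606995 -0.04003513] [ 0.53658071 -0.33915553  0.20022933]
[ 0.12276013  0.60021063 -0.13420548]
20.5083 [0.0469024  1.83008536 3.44542818] [ 0.53669151 -0.33898959  0.1032063 ] 0.2581633521494283 23.0950865149498
```

View pics/v.png

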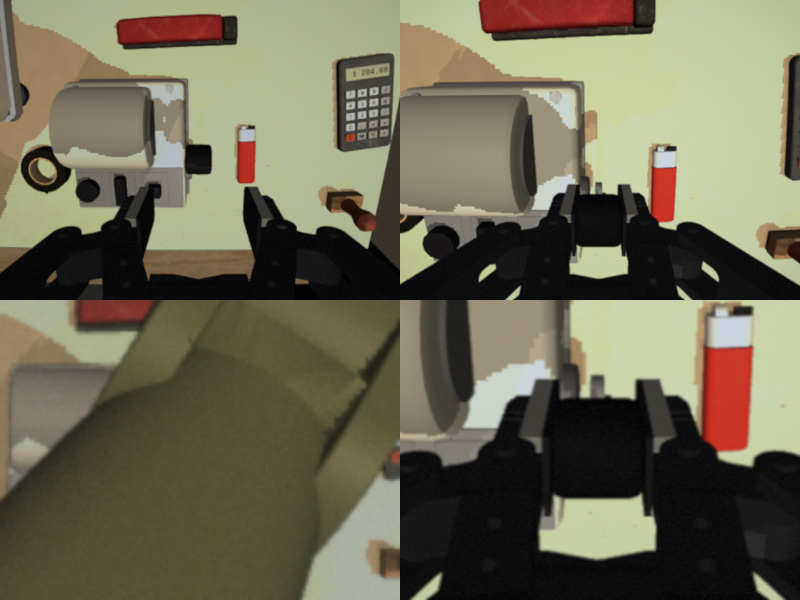

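The knob is pinched squarely across its ends, with a 22 mm opening. Next I'll draw it along the arc in tenths of a click and log the pull.

Run:
```python
from h import *
q=arm.sense(); p0=q['eef_pos'].copy(); f0=q['wrist_force'].copy()
c=.709/4; np.save('p0.npy',np.r_[p0,f0])
for i in range(1,41):
    th=.36-c*i/10
    arm.servo_line([p0[0]+.095*(np.sin(th)-np.sin(.36)),p0[1],p0[2]+.095*(np.cos(th)-np.cos(.36))],max_speed=.025)
    arm.sleep(.03); q=arm.sense(); f=q['wrist_force']-f0
    ft=f[0]*np.cos(th)-f[2]*np.sin(th)
    print(i/10,round(ft,1),end=' | ')
    if i%10==0: print()
    if ft>13: print('STOP');break
print(q['time_s'],q['eef_pos']-p0,q['grip_width'],q['grip_force'],q['wrist_force'])
```

```text
0.1 7.5 | 0.2 8.6 | 0.3 10.9 | 0.4 11.1 | 0.5 10.2 | 0.6 9.7 | 0.7 7.7 | 0.8 5.7 | 0.9 5.8 | 1.0 6.4 | 
1.1 6.7 | 1.2 7.4 | 1.3 8.3 | 1.4 9.7 | 1.5 10.2 | 1.6 10.8 | 1.7 8.5 | 1.8 8.0 | 1.9 4.5 | 2.0 4.0 | 
2.1 4.8 | 2.2 5.8 | 2.3 6.4 | 2.4 7.5 | 2.5 8.2 | 2.6 9.2 | 2.7 9.3 | 2.8 8.6 | 2.9 7.3 | 3.0 4.9 | 
3.1 4.0 | 3.2 4.4 | 3.3 5.8 | 3.4 5.9 | 3.5 7.3 | 3.6 8.1 | 3.7 8.6 | 3.8 8.6 | 3.9 9.4 | 4.0 7.8 | 
31.9417 [-6.42164106e-02 -7.58151244e-05  1.37251618e-03] 0.25488869110638246 22.329429388046265 [6.69170989 4.38128296 6.67035098]
```

The pull shows three complete clicks, and the fourth is just past its peak. The observed period is longer than commanded, so I need to check whether the knob slipped in the pads.

Run:
```python
from h import *
snap('wrist','w4'); snap('scene','sc4')
c=lambda f:cv2.imread(f'pics/{f}.png')
w=[cv2.resize(c(f)[240:360,200:360],(400,300),interpolation=cv2.INTER_CUBIC) for f in('w3','w4')]
a=[cv2.resize(c(f)[200:275,220:320],(400,300),interpolation=cv2.INTER_CUBIC) for f in('sc0','sc4')]
cv2.imwrite('pics/v2.png',np.clip(1.8*np.vstack([np.hstack(w),np.hstack(a)]),0,255).astype(np.uint8))
print(arm.sense()['wrist_force'],arm.sense()['eef_pos'])
```

```text
[6.92551387 4.67036847 4.97435508] [ 0.47248774 -0.33908474  0.10453658]
```

View pics/v2.png

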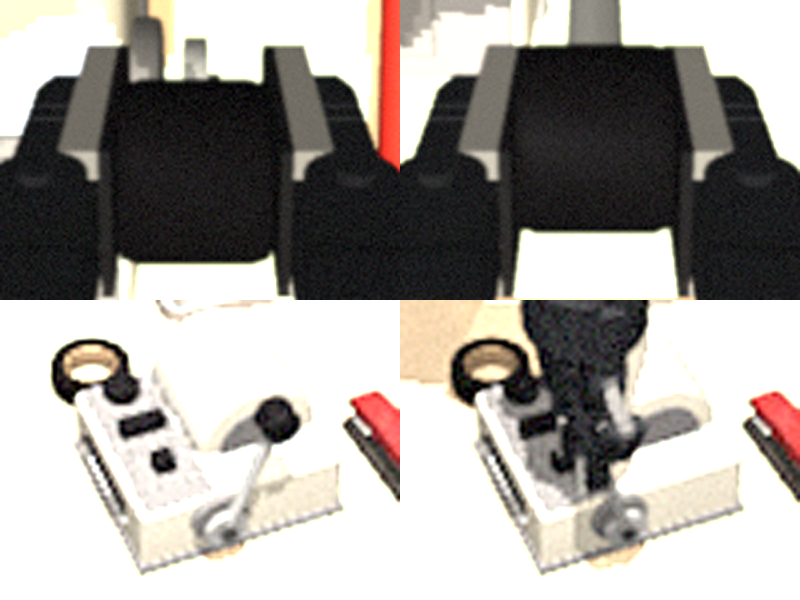

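The knob slipped rearward in the pads: its edges moved up the picture by about 13 px. I'll work out its true position from its two silhouette tangents.

```bash
cat > knob.py <<'E'
from h import *
from scipy.optimize import least_squares
def edges(s):
    g=s['pixels'].max(2).astype(float)
    cols=np.arange(252,264); v=np.median(g[:,cols],axis=1) ; r=[]
    d=(v>45)
    i=300
    while not d[i]: i-=1
    j=300
    while not d[j]: j+=1
    sub=lambda a,b:a+(45-v[a])/(v[b]-v[a])*(b-a)
    return 257.5,sub(i+1,i),sub(j-1,j)
def knob(s):
    u,a,b=edges(s); rays=[ray(s,u,t) for t in(a,b)]
    sg=(1,-1)
    def res(p):
        o=[]
        for (c,d),k in zip(rays,sg):
            n=np.array([-d[2],d[0]])/np.hypot(d[0],d[2]); o.append(n@(np.array([c[0],c[2]])-p)*k)
        return o
    best=None
    for k in(1,-1):
        r=least_squares(lambda p:np.array(res(p))-k*.013,[.5,.127])
        if best is None or abs(r.x[1]-.13)<abs(best[1]-.13): best=r.x
    return best,(a,b)
E
python3 - <<'E'
from knob import *
for f in('w3','w4'):
    s=np.load(f'pics/{f}.npz'); s={k:s[k] for k in s}; print(f,knob(s))
E
```

```text
w3 (array([0.5339863, 0.1244108]), (np.float64(271.75308641975306), np.float64(344.28057553956836)))
w4 (array([0.47524511, 0.12618791]), (np.float64(258.5607476635514), np.float64(331.7303370786517)))
```

The knob's true x is about -45 mm in the printer frame, roughly 7 mm short of the fourth seat. I'll advance in small steps and track it by camera and by feel.

Run:
```python
from knob import *
f0=np.load('p0.npy')[3:]
for i in range(9):
    s=arm.snapshot('wrist'); k,_=knob(s); x=(k[0]-.53399)*1e3+13.47
    q=arm.sense(); f=q['wrist_force']-f0; th=np.arcsin((x+20)/95)
    print(round(x,1),'F',round(f[0]*np.cos(th)-f[2]*np.sin(th),1),(q['eef_pos']*1e3).round(1),f.round(1))
    if x<-51.8: break
    st=min(.0012,(x+52.5)/1e3)
    p=q['eef_pos']; 
    if i==0: t=p.copy()
    t=t+[-st,0,st*np.tan(th)]
    arm.servo_line(t,max_speed=.02); arm.sleep(.1)
print(q['time_s'])
```

```text
-45.3 F 8.6 [ 472.5 -339.1  104.5] [8.3 1.3 2.3]
-45.0 F 7.7 [ 472.7 -339.1  104.6] [ 8.3  1.1 -1.2]
-46.4 F 6.1 [ 471.2 -339.   104.2] [ 6.6  1.7 -0.9]
-48.0 F 3.4 [ 469.2 -339.   103.5] [ 4.4  0.1 -2.6]
-49.8 F 3.3 [ 467.6 -339.   103. ] [ 4.5  0.1 -3.1]
-50.9 F 3.1 [ 466.4 -339.   102.6] [ 5.  -0.8 -5.3]
-52.2 F 3.2 [ 465.3 -339.   102.2] [ 5.2 -0.1 -5.1]
34.4917
```

The fourth click has gone over and the knob is at about -52 mm. I'll check that it's steady, then hand in.

Run:
```python
from knob import *
for i in range(3):
    s=arm.snapshot('wrist'); k,_=knob(s); q=arm.sense()
    x=(k[0]-.53399)*1e3+13.47; print(round(x,1),q['grip_force'],q['wrist_force'],q['time_s']); arm.sleep(.8)
if -56<x<-48: print(arm.hand_in())
```

```text
-52.2 21.39408588409424 [ 4.68157343  2.54941064 -0.43962341] 34.5417
-52.2 21.392400562763214 [4.37319    1.99780136 0.72064554] 35.3917
-52.2 21.39338582754135 [ 5.05443675  1.63475125 -0.53078636] 36.2417
the job is handed in; nothing more can be done
None
```

I pressed the round, bar and square keys fully down in that order, drew the lever over its fourth click and handed the job in still holding it. The knob was steady at about -52 mm by the wrist camera (the fourth-click window is -61.3 to -43.7 mm); no verdict was returned.

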